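Hang the hollow stem section on the photo stand and take its picture

TASK

Take the spindle by its wooden handle, thread its rod through the hollow stem section lying in the cradle, and carry the section on the rod to the photo stand, where the rod is laid in the slots of both forks with the section hanging between them; let go. Then take the picture: press the camera's shutter button to its halfway stop, pause there about a second, and only then press it fully down and release it. Never touch the section with the fingers, do not drop it on the table, do not press the shutter fully before the section hangs in place, and leave the other things where they are.

Things in the scene. Friction and masses are not known exactly. Their poses are not given: they have to be found in the camera images.
- spindle: Spindle, 70 g: square steel rod 10 x 10 mm, dark wooden handle at one end. Origin on the rod's axis, 5 mm above the table at the start; y runs along the rod to the tip, z up. Rod from y = -65 to tip y = +68 (last 5 mm 7 mm thick). Handle y = -111 to -65, 14 wide (x), z = -5 (flush with the rod's underside) to +21 mm. It lies on the table, handle to the robot's right (-y), tip to its left (+y).
- stem: Loose specimen of pale wood, 55 to 115 g: a hollow stem section, a plain tube 56 mm across, 40 mm long, open round bore 26 mm. Origin at its centre, y axis along the bore (level). It lies in the cradle, centre 34 mm above the table, and may roll about the bore, so only its y axis has meaning. On the rod its centre hangs about 6 mm below the rod's axis.
- cradle: Fixed low wooden board 80 (x) x 46 (y) x 6 mm with two parallel metal bars along its y, 12 mm high, between which the section lies with its bore along the cradle's y. Origin on the table under its centre.
- stand: Fixed photo stand, origin on the table midway between two forks. Base 8 mm thick: 44 x 130 mm under the forks, and back to x = +165. Forks: posts at y = -50 and +50, 8 mm thick, 97 mm high, slot open at the top, 14 mm wide (x), floor at height 67, mouth flaring from height 80 to about 36 mm wide. Black camera (40 x 74 mm) at x = +140, top at height 91, lens along -x, shutter button on top.
- rest (a point): Point midway between the forks' slots, 72 mm above the table: where the axis of the rod lies when it rests in both slots. Its y runs from fork to fork, the same axes as the stand. The rod's origin belongs within about 15 mm of it along y, so that the handle stays outside the forks and the rod spans both.
- shutter_top (a point): Centre of the top face of the shutter button, a grey round cap 19 mm in diameter; 106 mm above the table when released, at x = +140, y = -18 mm of the stand. It goes down with the button. The cap stands 15 mm proud of the camera and moves straight down 10 mm in all.
- shutter_half (a joint): First stage of the shutter button, 0 = released, 0.005 m = at the halfway stop; its spring rises from 1.5 to 3 N. At the halfway stop the force has to rise to 6 N before the button goes further.
- shutter_full (a joint): Second stage of the shutter button, 0 = not begun, 0.005 m = fully down; it starts to move at 6 N and reaches the bottom at 9 N. Both stages spring back when released.
- vial: Bystander: small glass vial, 25 mm across, 62 mm high, upright on the table; origin under its centre.
- hare: Bystander: long narrow hare skull, 68 x 124 x 56 mm; origin under its centre.
- small_jar: Bystander: white-capped glass jar, 39 mm across, 78 mm high; origin under its centre.
- petri: Bystander: petri dish, 60 mm across, 14 mm high; origin under its centre.
There are look-alikes about, which are no part of the job. What is meant by the cradle is not pink, and is the larger of those in its own colour.

How it is judged:
By the outcome, as a careful person would: the job done as asked, in the order asked, and still so for the second after the job is handed in, with the robot touching nothing.
It also fails if it takes over 64 s, if anything falls off the work surface, if the arm or the gripper's body presses on something with over 40 N, if the wrist force passes 120 N, or if a joint passes its speed limit or range.

ROBOT

A 6-joint arm with a two-finger parallel gripper is mounted at the origin on a cart in front of the work surface, level with it; the furniture and walls round the work are solid. World frame = base frame: x ahead of the robot, y to its left, z up, the work surface at z = 0. Lengths are in m, angles in degrees, forces in N, time in s.
With the tool pointing down it reaches from about 0.35 to 0.875 m from the base axis. Payload 4.2 kg.
Tool frame: the origin (TCP) lies midway between the tips of the shut fingers; the grasp point (between the pads) lies 19 mm behind it; z points along the fingers, y is the line along which they close (so a half turn about z gives the same grasp; the last joint's range is limited). The gripper opens to 87 mm and grips with 3 to 60 N. Pads are 19 mm wide; open, the fingers measure 117 mm over their backs; the gripper's body (75 mm by 190 mm) begins 51 mm behind the grasp point.
Start: joints at [77.957, 22.042, 0.453, 0, -68.411, -14.817], TCP at [0.282, 0.558, 0.223] pointing down, gripper open.
Joint ranges: [-179.83, 179.83], [-69.29, 118.12], [-61.27, 80.66], [-181.25, 117.63], [-171.15, -9.14], [-177.46, 177.46]. Speed limits (degrees/s): [159.86, 159.86, 180, 180, 180, 180].

INTERFACE

Orientations are given as a 3x3 rotation matrix whose columns are the frame's x, y, z axes.
In Python, from station import * gives the robot as it stands. The module is installed in compiled form; this text tells all that it offers.
- The arm moves only by the tool servo_tool, never from a script. Its argument "deltas" is a list of rows, each an object of numbers: "tx", "ty", "tz": the shift along the tool's x, y, z in mm; "ax", "ay", "az": the turn, a rotation vector about the tool's x, y, z in rad; "claw": the finger opening in mm, from 0 to 87. In form: [{"tx": .., "ty": .., "tz": .., "ax": .., "ay": .., "az": .., "claw": ..}, ...]. A call has 1 to 12 rows; each row is the pose to reach, as a shift and turn from the pose commanded when the call began, along the tool's axes at that moment; what a row does not reach only later rows make up. A row lasts 1/12 s, in which the tool goes at most 41.7 mm and 7.16 degrees, less where a joint would pass 70% of its speed; a pose out of reach is approached as far as the arm can. A call with a gripper value outside its range is refused whole. The fingers move at their own pace and stop on an object; the grip force is fixed at half the most. Time passes only in rows, so rows that repeat a pose let the fingers close. It gives the time, the measured TCP pose, the force, the opening and the grip force at its end, in the units of the state.
- sense(): the state, without advancing time (a new reading comes with each control period).
- capture(name): name is "scene" or "top"; returns the picture (384x512x3 uint8, blue, green, red); there is no depth.
- calibration(name): a dict with "fx", "fy", "cx", "cy" (pixels), "cam_to_world" (4x4, takes a point from camera to world coordinates). Camera axes: x right, y down, z forward; pixel columns grow to the right and rows downward; lengths in m; the calibration is good to about 2 mm. A picture is of the moment at which its call begins. calibration takes no time and is no camera call.
- finish_job(): hands the job in; it is judged then, once.
Trained networks look in the newest picture that a camera, given by its name, has taken for a name from the list of things; names that differ only in an ending like _2 or _b are one class to them, and where a whole thing is asked for, a point or a joint stands for the part that bears it (a point fixed in the world has none). Each returns a list of dicts, best first, with "confidence" (0 to 1); they miss things now and then, are a little off and sometimes report something else, mostly with a low value. They report only what shows in the picture. A call takes as long as a camera call. They do not tell look-alikes from the thing itself.
- recognise(label, camera): "xyz" ([x, y, z] in m, in the coordinates of the camera as it stood for that picture, good to about 4 mm: the middle of the surface that is visible of it).
- trace(label, camera): "mask" (384x512 bool, what is visible of it).
The state is a dict: "time_s": time; "joints": joint angles; "joint_velocities": joint speeds; "effort": joint torques, N m; "tcp_pos": TCP position; "ee_rot": TCP orientation; "wrist_force": force on the tool from outside, world axes, zero at the start; "moment": the same for the moment, N m; "gripper_width": opening from 0.0 (shut) to 1.0 (fully open); "gripper_force": force on a finger pad.
Only numpy, scipy, OpenCV 4.12 (cv2) and the standard library are available. Lean on these libraries where they do the work, as an engineer would, in place of code of your own. Each camera call takes 0.05 s, during which the arm holds its last target. There are 200 camera calls.

## Working session

There is one attempt and no reset: what is moved stays moved. The work goes in short steps, Python scripts to look and compute and a tool call to move; the robot and the scene stay as the last step left them, time stands still between calls to the robot, and variables do not carry over. Pictures are saved under pics/ and viewed, at most 10 in all, crops included, and the job is handed in when it is done.

Besides the shell and the picture viewer there is one more tool, called after ">>>" as name(argument=value, ...), one argument or row to a line, values as JSON. servo_tool: Moves the arm, as the interface text tells. Its arguments: {"type":"object","properties":{"deltas":{"type":"array","items":{"type":"object","properties":{"tx":{"type":"number"},"ty":{"type":"number"},"tz":{"type":"number"},"ax":{"type":"number"},"ay":{"type":"number"},"az":{"type":"number"},"claw":{"type":"number"}}}}},"required":["deltas"]}

```bash
mkdir -p pics
cat > h.py <<'E'
from station import *
import numpy as np, cv2
def ray(cam,u,v):
    c=calibration(cam);T=np.array(c["cam_to_world"])
    d=T[:3,:3]@np.array([(u-c["cx"])/c["fx"],(v-c["cy"])/c["fy"],1]);return T[:3,3],d
def onz(cam,u,v,z):
    o,d=ray(cam,u,v);return o+d*(z-o[2])/d[2]
def proj(cam,p):
    c=calibration(cam);T=np.linalg.inv(np.array(c["cam_to_world"]));q=T[:3,:3]@np.array(p)+T[:3,3]
    return np.array([c["fx"]*q[0]/q[2]+c["cx"],c["fy"]*q[1]/q[2]+c["cy"]])
def w(cam,x):
    T=np.array(calibration(cam)["cam_to_world"]);return T[:3,:3]@np.array(x)+T[:3,3]
E
python3 - <<'E'
from h import *
np.set_printoptions(precision=3,suppress=True)
s=sense();print(s['time_s'],s['tcp_pos'],s['ee_rot'])
for c in ["scene","top"]:
    im=capture(c);cv2.imwrite(f"pics/{c}0.png",im);k=calibration(c);print(c,k['fx'],np.array(k['cam_to_world']))
    for l in ["spindle","stem","cradle","stand","shutter_top","vial","hare","small_jar","petri"]:
        for d in recognise(l,c):
            if d['confidence']>.2:
                p=w(c,d['xyz']);print(l,round(d['confidence'],2),p,proj(c,p).round())
E
```

```text
0.0 [0.282 0.557 0.221] [[ 0.892 -0.452 -0.001]
 [-0.452 -0.892 -0.002]
 [ 0.     0.002 -1.   ]]
scene 351.6855196651299 [[-0.619 -0.341  0.707 -0.131]
 [-0.785  0.28  -0.552  0.451]
 [-0.01  -0.897 -0.441  0.505]
 [ 0.     0.     0.     1.   ]]
spindle 0.73 [ 0.436 -0.214  0.009] [316. 216.]
stem 0.88 [ 0.447 -0.042  0.043] [267. 224.]
stem 0.63 [0.634 0.077 0.045] [188. 210.]
cradle 0.61 [ 0.338 -0.054  0.002] [300. 256.]
cradle 0.6 [0.5   0.078 0.004] [216. 245.]
cradle 0.52 [ 0.438 -0.04   0.005] [268. 239.]
cradle 0.4 [ 0.438 -0.214  0.008] [315. 216.]
stand 0.89 [0.472 0.257 0.003] [153. 281.]
shutter_top 0.58 [0.561 0.232 0.106] [141. 220.]
vial 0.7 [0.369 0.039 0.039] [262. 251.]
hare 0.56 [ 0.583 -0.336  0.038] [309. 179.]
small_jar 0.81 [0.635 0.078 0.047] [188. 209.]
petri 0.69 [0.36  0.113 0.013] [237. 276.]
top 485.7631380323705 [[-0.021 -0.976  0.218  0.148]
 [-1.     0.021 -0.006 -0.041]
 [ 0.001 -0.218 -0.976  1.63 ]
 [ 0.     0.     0.     1.   ]]
spindle 0.48 [ 0.446 -0.21   0.012] [298. 193.]
stem 0.53 [ 0.458 -0.048  0.056] [251. 188.]
cradle 0.61 [ 0.347 -0.056  0.002] [254. 224.]
cradle 0.55 [0.517 0.077 0.007] [214. 175.]
cradle 0.49 [ 0.436 -0.044  0.006] [249. 198.]
stand 0.56 [0.487 0.253 0.012] [162. 184.]
vial 0.52 [0.379 0.032 0.06 ] [226. 213.]
hare 0.88 [ 0.599 -0.359  0.046] [342. 146.]
small_jar 0.68 [0.64  0.077 0.08 ] [212. 134.]
petri 0.67 [0.376 0.11  0.011] [204. 216.]
```

```bash
python3 -c "
import cv2,numpy as np
cv2.imwrite('pics/a.png',np.vstack([cv2.imread('pics/scene0.png')]))"
```

```text
(no output)
```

View pics/scene0.png

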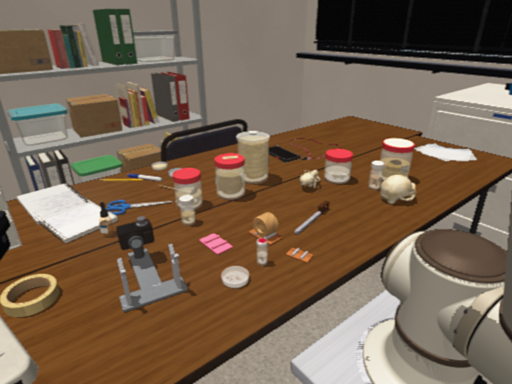

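View pics/top0.png

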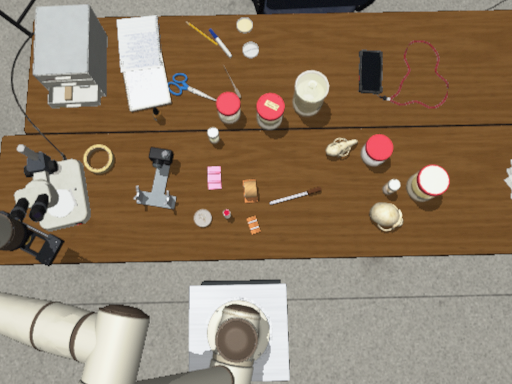

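The top view shows three cradle candidates: pink at (214,178), an orange one holding the stem at (250,190), and a smaller orange one at (254,225). The one at (250,190) fits, since it is not pink and is the larger of the orange pair. Next I'll fit the known shapes to the traced masks in both views, then confirm in an enlarged crop.

```bash
cat > fit.py <<'E'
from h import *
from scipy.optimize import minimize
def box(x0,x1,y0,y1,z0,z1): return np.array([[x,y,z] for x in(x0,x1) for y in(y0,y1) for z in(z0,z1)])/1e3
def cyl(r,L):
    t=np.linspace(0,2*np.pi,40);return np.array([[r*np.cos(a),y,r*np.sin(a)] for a in t for y in(-L/2,L/2)])/1e3
M={"spindle":([box(-5,5,-65,63,-5,5),box(-3.5,3.5,60,68,-3.5,3.5),box(-7,7,-111,-65,-5,21)],.005),
"stem":([cyl(28,40)],.034),
"stand":([box(-22,22,-65,65,0,8),box(0,165,-22,22,0,8),box(-18,18,-54,-46,0,80),box(-18,18,46,54,0,80),box(120,160,-37,37,17,91)],0.)}
S=8
def sil(cam,parts,x,y,z,yaw,off):
    c,s=np.cos(yaw),np.sin(yaw);R=np.array([[c,-s,0],[s,c,0],[0,0,1]])
    k=calibration(cam);T=np.linalg.inv(np.array(k["cam_to_world"]))
    m=np.zeros((S*off[3],S*off[2]),np.uint8);hs=[]
    for P in parts:
        q=(P@R.T+[x,y,z])@T[:3,:3].T+T[:3,3]
        uv=np.c_[k["fx"]*q[:,0]/q[:,2]+k["cx"],k["fy"]*q[:,1]/q[:,2]+k["cy"]]
        h=cv2.convexHull(((uv-off[:2]+.5)*S).astype(np.float32));hs.append(h/S-.5+np.array(off[:2]))
        cv2.fillConvexPoly(m,np.round(h).astype(np.int32),1)
    return cv2.resize(m.astype(np.float32),(off[2],off[3]),interpolation=cv2.INTER_AREA),hs
def fit(name,masks,p0,fz=False):
    parts,z0=M[name];offs={}
    for c,m in masks.items():
        v,u=np.where(m);offs[c]=(u.min()-12,v.min()-12,np.ptp(u)+25,np.ptp(v)+25)
    def cost(p):
        e=0
        for c,m in masks.items():
            o=offs[c];a=m[o[1]:o[1]+o[3],o[0]:o[0]+o[2]].astype(np.float32)
            sm=sil(c,parts,p[0]/1e3,p[1]/1e3,z0+(p[3]/1e3 if fz else 0),p[2]/100,o)[0][:a.shape[0],:a.shape[1]]
            e+=np.abs(sm-a).sum()/a.sum()
        return e
    best=min((minimize(cost,np.array(p0)+np.array([dx,0,dw]+[0]*fz),method="Nelder-Mead",options=dict(initial_simplex=None,xatol=.05,fatol=1e-5,maxiter=300)) for dx in(-4,4) for dw in(-6,6)),key=lambda r:r.fun)
    return best.x,best.fun
E
python3 - <<'E'
from fit import *
import pickle
np.set_printoptions(precision=1,suppress=True)
masks={}
for n in ["spindle","stem","stand","cradle","shutter_top","vial","petri"]:
    for c in("scene","top"):
        for d in trace(n,c):
            v,u=np.where(d["mask"]);print(n,c,round(d["confidence"],2),len(u),u.mean().round(1),v.mean().round(1))
            masks.setdefault((n,c),[]).append(d["mask"])
pickle.dump(masks,open("m.pkl","wb"))
E
```

```text
spindle scene 0.63 222 313.0 217.1
spindle top 0.61 132 300.8 193.7
stem scene 0.6 453 265.1 224.2
stem scene 0.51 244 310.2 178.3
stem top 0.76 192 250.0 188.2
stand scene 0.92 3151 145.7 267.0
stand top 0.71 1267 158.3 179.9
cradle scene 0.73 207 300.3 254.4
cradle scene 0.67 370 216.6 243.5
cradle scene 0.57 202 267.0 236.8
cradle scene 0.4 3102 145.6 267.3
cradle top 0.74 168 252.9 224.0
cradle top 0.64 61 250.9 197.6
cradle top 0.52 305 214.2 177.2
shutter_top scene 0.42 60 141.6 219.9
vial scene 0.68 291 262.0 251.3
petri scene 0.59 530 235.1 276.2
petri top 0.49 224 202.6 217.3
petri top 0.34 63 250.8 199.0
```

```bash
cat > run.py <<'E'
from fit import *
import pickle
np.set_printoptions(precision=1,suppress=True)
m=pickle.load(open("m.pkl","rb"));res={}
for n,p0 in [("spindle",(446,-190,0)),("stem",(448,-44,0)),("stand",(445,250,0))]:
    A={c:m[n,c][0] for c in("scene","top")}
    for cs in (["scene"],["top"],["scene","top"]):
        p,f=fit(n,{c:A[c] for c in cs},p0);print(n,cs,p[:2],"yaw",np.degrees(p[2]/100).round(1),"err",round(f,3))
    res[n]=p
    print(n,"free z",*fit(n,A,(*p,0),True))
pickle.dump(res,open("r.pkl","wb"))
out=[]
for c,(u0,v0,W,H,k) in {"scene":(105,195,235,115,3.4),"top":(125,140,205,70,3.9)}.items():
    im=cv2.imread(f"pics/{c}0.png");S=8
    big=cv2.resize(im[v0:v0+H,u0:u0+W],None,fx=S,fy=S,interpolation=cv2.INTER_CUBIC)
    for n,p in res.items():
        parts,z=M[n]
        for h in sil(c,parts,p[0]/1e3,p[1]/1e3,z,p[2]/100,(0,0,4,4))[1]:
            cv2.polylines(big,[np.round((h+.5-[u0,v0])*S).astype(int)],True,(0,255,0),2)
    out.append(cv2.resize(big,(800,int(800*H/W)),interpolation=cv2.INTER_AREA))
o=np.vstack(out);print(o.shape);cv2.imwrite("pics/ov.png",o[:600])
cv2.imwrite("pics/ov.png",cv2.resize(o,None,fx=min(1,600/o.shape[0]),fy=min(1,600/o.shape[0])))
E
python3 run.py
```

```text
spindle ['scene'] [ 432.  -179.6] yaw 15.1 err 0.294
spindle ['top'] [ 444.5 -170. ] yaw 3.7 err 1.462
spindle ['scene', 'top'] [ 440.5 -174.1] yaw 4.4 err 2.689
spindle free z [ 433.7 -179.2   26.5   -0. ] 1.0491528511047363
stem ['scene'] [459.8 -46.9] yaw -3.7 err 0.09
stem ['top'] [463.5 -45.7] yaw 3.3 err 0.103Traceback (most recent call last):
  File "run.py", line 8, in <module>
    p,f=fit(n,{c:A[c] for c in cs},p0);print(n,cs,p[:2],"yaw",np.degrees(p[2]/100).round(1),"err",round(f,3))
        ~~~^^^^^^^^^^^^^^^^^^^^^^^^^^^
  File "fit.py", line 31, in fit
    best=min((minimize(cost,np.array(p0)+np.array([dx,0,dw]+[0]*fz),method="Nelder-Mead",options=dict(initial_simplex=None,xatol=.05,fatol=1e-5,maxiter=300)) for dx in(-4,4) for dw in(-6,6)),key=lambda r:r.fun)
  File "fit.py", line 31, in <genexpr>
    best=min((minimize(cost,np.array(p0)+np.array([dx,0,dw]+[0]*fz),method="Nelder-Mead",options=dict(initial_simplex=None,xatol=.05,fatol=1e-5,maxiter=300)) for dx in(-4,4) for dw in(-6,6)),key=lambda r:r.fun)
              ~~~~~~~~^^^^^^^^^^^^^^^^^^^^^^^^^^^^^^^^^^^^^^^^^^^^^^^^^^^^^^^^^^^^^^^^^^^^^^^^^^^^^^^^^^^^^^^^^^^^^^^^^^^^^^^^^^^^^^^^^^^^^^^^^^^^^^^^^^^^^^^
    res = _minimize_neldermead(fun, x0, args, callback, bounds=bounds,
                               **options)
    fxcc = func(xcc)
    fx = function(np.copy(x), *(wrapper_args + args))
  File "fit.py", line 28, in cost
    sm=sil(c,parts,p[0]/1e3,p[1]/1e3,z0+(p[3]/1e3 if fz else 0),p[2]/100,o)[0][:a.shape[0],:a.shape[1]]
       ~~~^^^^^^^^^^^^^^^^^^^^^^^^^^^^^^^^^^^^^^^^^^^^^^^^^^^^^^^^^^^^^^^^^
  File "fit.py", line 12, in sil
    k=calibration(cam);T=np.linalg.inv(np.array(k["cam_to_world"]))
ValueError: time passes only in moves, steps and waits
```

```bash
cat >> h.py <<'E'
import functools,station
calibration=functools.lru_cache(None)(station.calibration)
E
sed -i 's/initial_simplex=None/initial_simplex=np.vstack([np.array(p0)+np.array([dx,0,dw]+[0]*fz)]+[np.array(p0)+np.array([dx,0,dw]+[0]*fz)+8*np.eye(len(p0))[i] for i in range(len(p0))])/' fit.py
sed -i 's/(-6,6)/(-8,8,25)/; s/S=8$/S=4/' fit.py
sed -i 's/(446,-190,0)/(440,-175,15)/' run.py
python3 run.py
```

```text
spindle ['scene'] [ 431.7 -177.7] yaw 15.2 err 0.302
spindle ['top'] [ 434.7 -172.6] yaw 14.0 err 0.622
spindle ['scene', 'top'] [ 434.1 -179.8] yaw 15.3 err 1.061
spindle free z [ 437.2 -182.4   26.4   -5.4] 0.9386005401611328
stem ['scene'] [460.8 -47.1] yaw -7.3 err 0.09
stem ['top'] [464.  -45.5] yaw 3.9 err 0.108
stem ['scene', 'top'] [462.6 -46.1] yaw 4.8 err 0.253
stem free z [462.5 -46.2   8.3  -0.1] 0.2518237829208374
stand ['scene'] [436.6 269.4] yaw -10.5 err 0.152
stand ['top'] [438.5 273. ] yaw -10.2 err 0.117
stand ['scene', 'top'] [437.6 269.7] yaw -10.1 err 0.312
stand free z [437.5 269.9 -17.9  -0.7] 0.3105205297470093
(664, 800, 3)
```

View pics/ov.png

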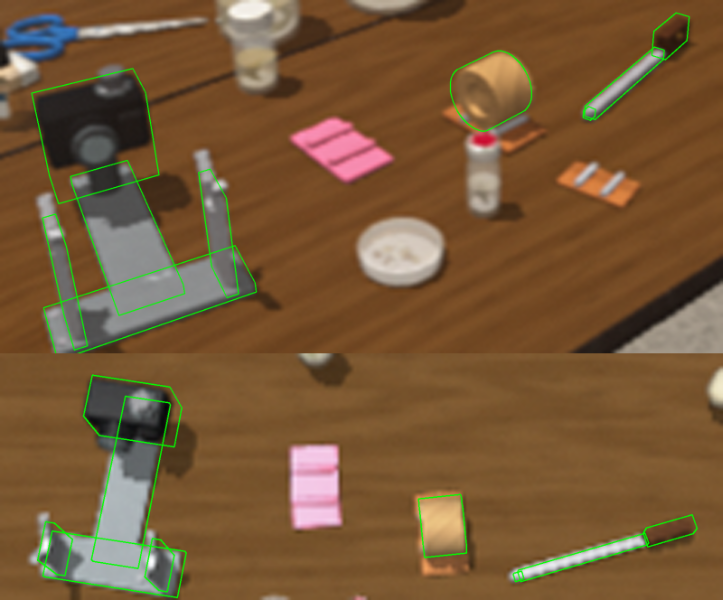

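The crop confirms the cradle: the larger orange board holding the stem, at crop (495,105) in the scene half and (440,530) in the top half. The smaller orange one, crop (598,183), is the look-alike, and the pink one is ruled out by its colour. The fits match the heights in the text. I'll move over the spindle handle now.

```bash
cat > go.py <<'E'
# usage: go.py x y z(mm) psi(deg heading of tool y) [pitch deg: tips the tool-x side down]
from h import *
import sys
from scipy.spatial.transform import Rotation as Ro
x,y,z,psi=map(float,sys.argv[1:5]);pt=float(sys.argv[5]) if len(sys.argv)>5 else 0
a=np.radians(psi);c,s_=np.cos(a),np.sin(a)
R=np.array([[-s_,c,0],[c,s_,0],[0,0,-1]]).T@Ro.from_euler('y',pt,degrees=True).as_matrix()
s=sense();R0=np.array(s['ee_rot']);p=np.array(s['tcp_pos'])*1e3
t=R0.T@(np.array([x,y,z])-p);r=Ro.from_matrix(R0.T@R).as_rotvec()
print("t",s['time_s'],"at",p.round(1),"psi",np.degrees(np.arctan2(R0[1,1],R0[0,1])).round(1),"dev",np.degrees(R0[:,2][:2]).round(1))
print("shift",t.round(1),"turn",r.round(3),"rows",max(np.linalg.norm(t)/41.7,np.degrees(np.linalg.norm(r))/7.16).round(1))
print("wf",np.round(s['wrist_force'],1),"gw",s['gripper_width'],"gf",s['gripper_force'])
E
python3 go.py 456.6 -260.4 150 -164.8
```

```text
t 1.7 at [282.4 557.6 222.5] psi -116.9 dev [0. 0.]
shift [525.  651.   72.5] turn [-0.     0.     0.837] rows 20.1
wf [-0.1 -0.4 -0.2] gw 0.9988811128758809 gf 0.0
```

>>> servo_tool(
  deltas=[
    {"tx": 525,"ty": 651,"tz": 20,"az": 0.837,"claw": 50},
    {"tx": 525,"ty": 651,"tz": 20,"az": 0.837,"claw": 50},
    {"tx": 525,"ty": 651,"tz": 20,"az": 0.837,"claw": 50},
    {"tx": 525,"ty": 651,"tz": 20,"az": 0.837,"claw": 50},
    {"tx": 525,"ty": 651,"tz": 20,"az": 0.837,"claw": 50},
    {"tx": 525,"ty": 651,"tz": 20,"az": 0.837,"claw": 50},
    {"tx": 525,"ty": 651,"tz": 20,"az": 0.837,"claw": 50},
    {"tx": 525,"ty": 651,"tz": 20,"az": 0.837,"claw": 50},
    {"tx": 525,"ty": 651,"tz": 20,"az": 0.837,"claw": 50},
    {"tx": 525,"ty": 651,"tz": 20,"az": 0.837,"claw": 50},
    {"tx": 525,"ty": 651,"tz": 20,"az": 0.837,"claw": 50},
    {"tx": 525,"ty": 651,"tz": 20,"az": 0.837,"claw": 50},
  ],
)

```text
schema error: expected keys tx, ty, tz, ax, ay, az, claw
```

```bash
python3 go.py 456.6 -260.4 100 -164.8
```

```text
t 1.7 at [282.4 557.6 222.5] psi -116.9 dev [0. 0.]
shift [525.  651.  122.5] turn [-0.     0.     0.837] rows 20.3
wf [-0.1 -0.4 -0.2] gw 0.9988811128758809 gf 0.0
```

All keys are required.

>>> servo_tool(
  deltas=[
    {"tx": 525,"ty": 651,"tz": 20,"ax": 0,"ay": 0,"az": 0.837,"claw": 50},
    {"tx": 525,"ty": 651,"tz": 20,"ax": 0,"ay": 0,"az": 0.837,"claw": 50},
    {"tx": 525,"ty": 651,"tz": 20,"ax": 0,"ay": 0,"az": 0.837,"claw": 50},
    {"tx": 525,"ty": 651,"tz": 20,"ax": 0,"ay": 0,"az": 0.837,"claw": 50},
    {"tx": 525,"ty": 651,"tz": 20,"ax": 0,"ay": 0,"az": 0.837,"claw": 50},
    {"tx": 525,"ty": 651,"tz": 20,"ax": 0,"ay": 0,"az": 0.837,"claw": 50},
    {"tx": 525,"ty": 651,"tz": 20,"ax": 0,"ay": 0,"az": 0.837,"claw": 50},
    {"tx": 525,"ty": 651,"tz": 20,"ax": 0,"ay": 0,"az": 0.837,"claw": 50},
    {"tx": 525,"ty": 651,"tz": 20,"ax": 0,"ay": 0,"az": 0.837,"claw": 50},
    {"tx": 525,"ty": 651,"tz": 20,"ax": 0,"ay": 0,"az": 0.837,"claw": 50},
    {"tx": 525,"ty": 651,"tz": 20,"ax": 0,"ay": 0,"az": 0.837,"claw": 50},
    {"tx": 525,"ty": 651,"tz": 20,"ax": 0,"ay": 0,"az": 0.837,"claw": 50},
  ],
)

```text
time_s: 2.7
tcp_pos: [0.3864, 0.0668, 0.2111]
ee_rot: [[0.263, -0.965, 0.002], [-0.965, -0.263, 0.001], [-0.0, -0.002, -1.0]]
wrist_force: [1.3, -0.1, 0.2]
gripper_width: 0.572
gripper_force: 0.0
```

```bash
python3 go.py 456.6 -260.4 100 -164.8
```

```text
t 2.7 at [386.4  66.8 211.1] psi -164.8 dev [0.1 0.1]
shift [334.2  18.5 111. ] turn [-0.002  0.     0.001] rows 8.5
wf [ 1.3 -0.1  0.2] gw 0.572095771878921 gf 0.0
```

>>> servo_tool(
  deltas=[
    {"tx": 320,"ty": 18,"tz": 60,"ax": 0,"ay": 0,"az": 0,"claw": 50},
    {"tx": 320,"ty": 18,"tz": 60,"ax": 0,"ay": 0,"az": 0,"claw": 50},
    {"tx": 320,"ty": 18,"tz": 60,"ax": 0,"ay": 0,"az": 0,"claw": 50},
    {"tx": 320,"ty": 18,"tz": 60,"ax": 0,"ay": 0,"az": 0,"claw": 50},
    {"tx": 320,"ty": 18,"tz": 60,"ax": 0,"ay": 0,"az": 0,"claw": 50},
    {"tx": 320,"ty": 18,"tz": 60,"ax": 0,"ay": 0,"az": 0,"claw": 50},
    {"tx": 320,"ty": 18,"tz": 60,"ax": 0,"ay": 0,"az": 0,"claw": 50},
    {"tx": 320,"ty": 18,"tz": 110,"ax": 0,"ay": 0,"az": 0,"claw": 50},
    {"tx": 320,"ty": 18,"tz": 110,"ax": 0,"ay": 0,"az": 0,"claw": 50},
    {"tx": 320,"ty": 18,"tz": 110,"ax": 0,"ay": 0,"az": 0,"claw": 50},
    {"tx": 320,"ty": 18,"tz": 110,"ax": 0,"ay": 0,"az": 0,"claw": 50},
    {"tx": 320,"ty": 18,"tz": 110,"ax": 0,"ay": 0,"az": 0,"claw": 50},
  ],
)

```text
time_s: 3.7
tcp_pos: [0.4536, -0.2447, 0.1017]
ee_rot: [[0.263, -0.965, 0.002], [-0.965, -0.263, -0.001], [0.001, -0.001, -1.0]]
wrist_force: [0.7, -0.6, 0.6]
gripper_width: 0.574
gripper_force: 0.0
```

```bash
python3 go.py 456.6 -260.4 4 -164.8
```

```text
t 3.7 at [ 453.6 -244.7  101.7] psi -164.8 dev [ 0.1 -0. ]
shift [15.8  1.4 97.7] turn [-0.001 -0.001  0.001] rows 2.4
wf [ 0.7 -0.6  0.6] gw 0.5739589445423864 gf 0.0
```

>>> servo_tool(
  deltas=[
    {"tx": 16,"ty": 1.5,"tz": 20,"ax": 0,"ay": 0,"az": 0,"claw": 50},
    {"tx": 16,"ty": 1.5,"tz": 50,"ax": 0,"ay": 0,"az": 0,"claw": 50},
    {"tx": 16,"ty": 1.5,"tz": 75,"ax": 0,"ay": 0,"az": 0,"claw": 50},
    {"tx": 16,"ty": 1.5,"tz": 90,"ax": 0,"ay": 0,"az": 0,"claw": 50},
    {"tx": 16,"ty": 1.5,"tz": 97,"ax": 0,"ay": 0,"az": 0,"claw": 50},
    {"tx": 16,"ty": 1.5,"tz": 97,"ax": 0,"ay": 0,"az": 0,"claw": 50},
    {"tx": 16,"ty": 1.5,"tz": 97,"ax": 0,"ay": 0,"az": 0,"claw": 50},
  ],
)

```text
time_s: 4.28
tcp_pos: [0.4571, -0.2604, 0.0052]
ee_rot: [[0.264, -0.965, 0.003], [-0.965, -0.264, -0.001], [0.002, -0.002, -1.0]]
wrist_force: [0.7, -0.3, -0.3]
gripper_width: 0.572
gripper_force: 0.0
```

```bash
python3 go.py 456.6 -260.4 4 -164.8
python3 - <<'E'
from h import *
o=[]
for c,(u0,v0,W,H) in {"scene":(235,180,120,75),"top":(235,165,100,50)}.items():
    o.append(cv2.resize(capture(c)[v0:v0+H,u0:u0+W],(600,300),interpolation=cv2.INTER_CUBIC))
cv2.imwrite("pics/g1.png",np.vstack(o))
E
```

```text
t 4.2833 at [ 457.1 -260.4    5.2] psi -164.7 dev [ 0.2 -0.1]
shift [-0.1  0.5  1.2] turn [-0.002 -0.002  0.001] rows 0.0
wf [ 0.7 -0.3 -0.3] gw 0.5720434158376765 gf 0.0
```

View pics/g1.png

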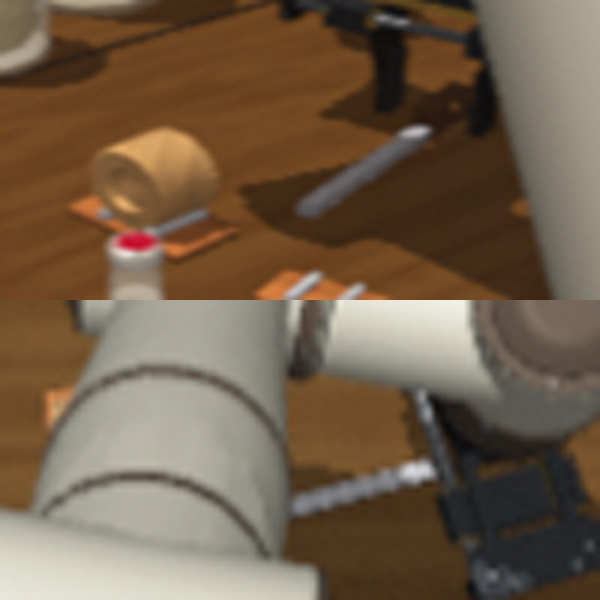

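The scene crop shows the fingers at (390,75) and (480,110), one on each side of the handle behind the rod, so I'll close and lift.

>>> servo_tool(
  deltas=[
    {"tx": 0,"ty": 0.3,"tz": 1,"ax": 0,"ay": 0,"az": 0,"claw": 0},
    {"tx": 0,"ty": 0.3,"tz": 1,"ax": 0,"ay": 0,"az": 0,"claw": 0},
    {"tx": 0,"ty": 0.3,"tz": 1,"ax": 0,"ay": 0,"az": 0,"claw": 0},
    {"tx": 0,"ty": 0.3,"tz": 1,"ax": 0,"ay": 0,"az": 0,"claw": 0},
    {"tx": 0,"ty": 0.3,"tz": 1,"ax": 0,"ay": 0,"az": 0,"claw": 0},
    {"tx": 0,"ty": 0.3,"tz": 1,"ax": 0,"ay": 0,"az": 0,"claw": 0},
    {"tx": 0,"ty": 0.3,"tz": -10,"ax": 0,"ay": 0,"az": 0,"claw": 0},
    {"tx": 0,"ty": 0.3,"tz": -20,"ax": 0,"ay": 0,"az": 0,"claw": 0},
    {"tx": 0,"ty": 0.3,"tz": -30,"ax": 0,"ay": 0,"az": 0,"claw": 0},
    {"tx": 0,"ty": 0.3,"tz": -30,"ax": 0,"ay": 0,"az": 0,"claw": 0},
  ],
)

```text
time_s: 5.22
tcp_pos: [0.457, -0.2613, 0.0358]
ee_rot: [[0.262, -0.965, 0.004], [-0.965, -0.262, -0.001], [0.003, -0.004, -1.0]]
wrist_force: [1.0, 0.6, -0.2]
gripper_width: 0.16
gripper_force: 30.0
```

```bash
python3 go.py 476 -244 35 -176
```

```text
t 5.2167 at [ 457.  -261.3   35.8] psi -164.8 dev [ 0.3 -0.1]
shift [-11.7 -22.8   0.9] turn [-0.004 -0.002  0.196] rows 1.6
wf [ 1.   0.6 -0.2] gw 0.15971679871846992 gf 29.98276859521866
```

>>> servo_tool(
  deltas=[
    {"tx": -6,"ty": -11,"tz": 0.5,"ax": 0,"ay": 0,"az": 0.05,"claw": 0},
    {"tx": -12,"ty": -23,"tz": 1,"ax": 0,"ay": 0,"az": 0.12,"claw": 0},
    {"tx": -12,"ty": -23,"tz": 1,"ax": -0.004,"ay": -0.002,"az": 0.196,"claw": 0},
    {"tx": -12,"ty": -23,"tz": 1,"ax": -0.004,"ay": -0.002,"az": 0.196,"claw": 0},
    {"tx": -12,"ty": -23,"tz": 1,"ax": -0.004,"ay": -0.002,"az": 0.196,"claw": 0},
  ],
)

```text
time_s: 5.63
tcp_pos: [0.4743, -0.2431, 0.0325]
ee_rot: [[0.071, -0.997, -0.004], [-0.997, -0.071, 0.001], [-0.002, 0.004, -1.0]]
wrist_force: [-0.5, -0.0, -0.6]
gripper_width: 0.159
gripper_force: 30.0
```

```bash
cat > look.py <<'E'
# look.py name spindle(x y z yaw mm/deg) ... overlays predicted spindle & stem on both views
from fit import *
import sys
n=sys.argv[1];P=[list(map(float,a.split(','))) for a in sys.argv[2:]]
B=[M["spindle"][0],M["stem"][0]];o=[]
for c,(u0,v0,W,H) in {"scene":(225,175,130,65),"top":(225,165,110,55)}.items():
    im=capture(c);S=8
    big=cv2.resize(im[v0:v0+H,u0:u0+W],None,fx=S,fy=S,interpolation=cv2.INTER_CUBIC)
    for b,p in zip(B,P):
        for h in sil(c,b,p[0]/1e3,p[1]/1e3,p[2]/1e3,np.radians(p[3]),(0,0,4,4))[1]:
            cv2.polylines(big,[np.round((h+.5-[u0,v0])*S).astype(int)],True,(0,255,0),1)
    o.append(cv2.resize(big,(600,300),interpolation=cv2.INTER_AREA))
cv2.imwrite(f"pics/{n}.png",np.vstack(o))
E
python3 go.py 476 -244 35 -176; python3 look.py th1 470,-156,36,4 462.3,-46.2,34,4
```

```text
t 5.6333 at [ 474.3 -243.1   32.5] psi -175.9 dev [-0.3  0.1]
shift [ 1.  -1.6 -2.5] turn [0.004 0.002 0.001] rows 0.1
wf [-0.5 -0.  -0.6] gw 0.15937304143507966 gf 29.98297870159149
```

View pics/th1.png

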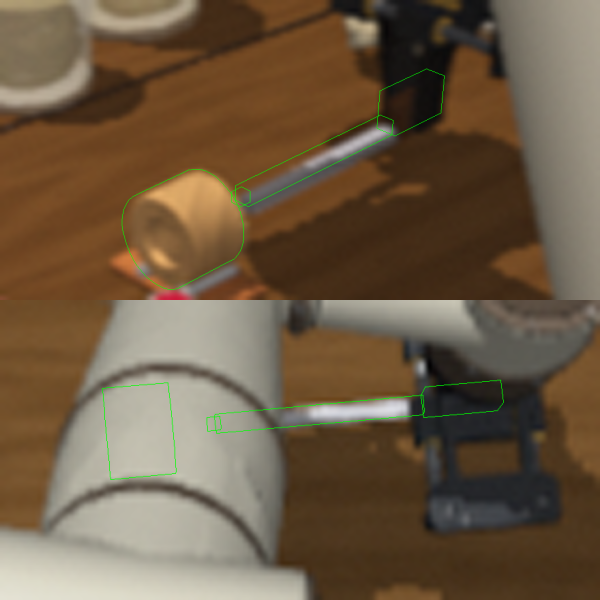

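The rod tip is at about (245,200) in the scene crop and the stem outline matches. The rod sits about 3 mm low, as the reported pose also says. I'll raise it, correct x and thread slowly.

>>> servo_tool(
  deltas=[
    {"tx": 0,"ty": -1.5,"tz": -3.5,"ax": 0.004,"ay": 0.002,"az": 0,"claw": 0},
    {"tx": 0,"ty": -1.5,"tz": -3.5,"ax": 0.004,"ay": 0.002,"az": 0,"claw": 0},
    {"tx": -8,"ty": -1.5,"tz": -3.5,"ax": 0.004,"ay": 0.002,"az": 0,"claw": 0},
    {"tx": -16,"ty": -1.5,"tz": -3.5,"ax": 0.004,"ay": 0.002,"az": 0,"claw": 0},
    {"tx": -24,"ty": -1.5,"tz": -3.5,"ax": 0.004,"ay": 0.002,"az": 0,"claw": 0},
    {"tx": -32,"ty": -1.5,"tz": -3.5,"ax": 0.004,"ay": 0.002,"az": 0,"claw": 0},
    {"tx": -38,"ty": -1.5,"tz": -3.5,"ax": 0.004,"ay": 0.002,"az": 0,"claw": 0},
    {"tx": -38,"ty": -1.5,"tz": -3.5,"ax": 0.004,"ay": 0.002,"az": 0,"claw": 0},
  ],
)

```text
time_s: 6.4
tcp_pos: [0.4731, -0.2038, 0.0362]
ee_rot: [[0.071, -0.997, -0.001], [-0.997, -0.071, -0.0], [0.0, 0.001, -1.0]]
wrist_force: [-0.4, -0.0, -1.5]
gripper_width: 0.155
gripper_force: 30.0
```

```bash
python3 go.py 469.5 -156 36 -176; python3 look.py th2 467.6,-118,36.5,4 462.3,-46.2,34,4
```

```text
t 6.4 at [ 473.1 -203.8   36.2] psi -175.9 dev [-0. -0.]
shift [-47.9   0.2   0.2] turn [ 0.001 -0.     0.001] rows 1.1
wf [-0.4 -0.  -1.5] gw 0.1550044763772437 gf 29.982990324497223
```

View pics/th2.png

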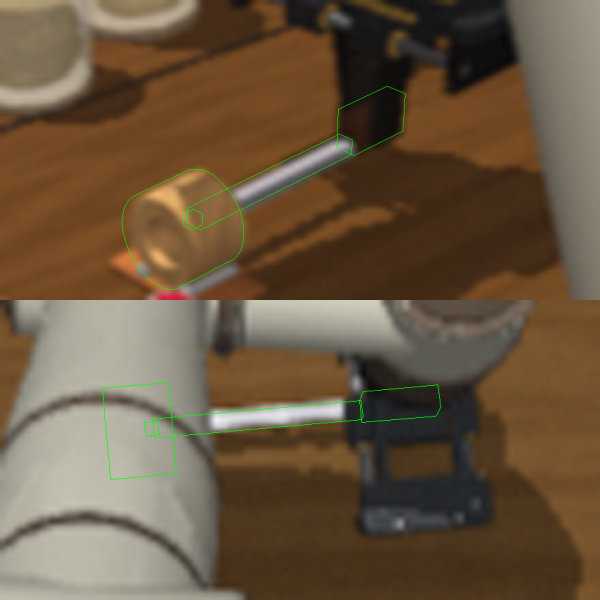

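The tip is inside the bore at about (193,218) and the stem hasn't moved. There is no contact force, so I'll push on.

>>> servo_tool(
  deltas=[
    {"tx": -9,"ty": 0,"tz": 0,"ax": 0,"ay": 0,"az": 0,"claw": 0},
    {"tx": -18,"ty": 0,"tz": 0,"ax": 0,"ay": 0,"az": 0,"claw": 0},
    {"tx": -27,"ty": 0,"tz": 0,"ax": 0,"ay": 0,"az": 0,"claw": 0},
    {"tx": -36,"ty": 0,"tz": 0,"ax": 0,"ay": 0,"az": 0,"claw": 0},
    {"tx": -45,"ty": 0,"tz": 0,"ax": 0,"ay": 0,"az": 0,"claw": 0},
    {"tx": -54,"ty": 0,"tz": 0,"ax": 0,"ay": 0,"az": 0,"claw": 0},
    {"tx": -63,"ty": 0,"tz": 0,"ax": 0,"ay": 0,"az": 0,"claw": 0},
    {"tx": -72,"ty": 0,"tz": 0,"ax": 0,"ay": 0,"az": 0,"claw": 0},
    {"tx": -72,"ty": 0,"tz": 0,"ax": 0,"ay": 0,"az": 0,"claw": 0},
    {"tx": -72,"ty": 0,"tz": 0,"ax": 0,"ay": 0,"az": 0,"claw": 0},
  ],
)

```text
time_s: 7.33
tcp_pos: [0.4684, -0.1328, 0.0362]
ee_rot: [[0.07, -0.998, -0.0], [-0.998, -0.07, -0.0], [0.0, 0.0, -1.0]]
wrist_force: [0.6, -0.4, -0.2]
gripper_width: 0.159
gripper_force: 30.0
```

```bash
python3 go.py 469.5 -156 36 -176; python3 look.py th3 462.6,-46,36.5,4 462.3,-46.2,34,4
```

```text
t 7.3333 at [ 468.4 -132.8   36.2] psi -176.0 dev [-0. -0.]
shift [23.2  0.6  0.2] turn [ 0. -0.  0.] rows 0.6
wf [ 0.6 -0.4 -0.2] gw 0.15885759459127755 gf 29.982792735099792
```

View pics/th3.png

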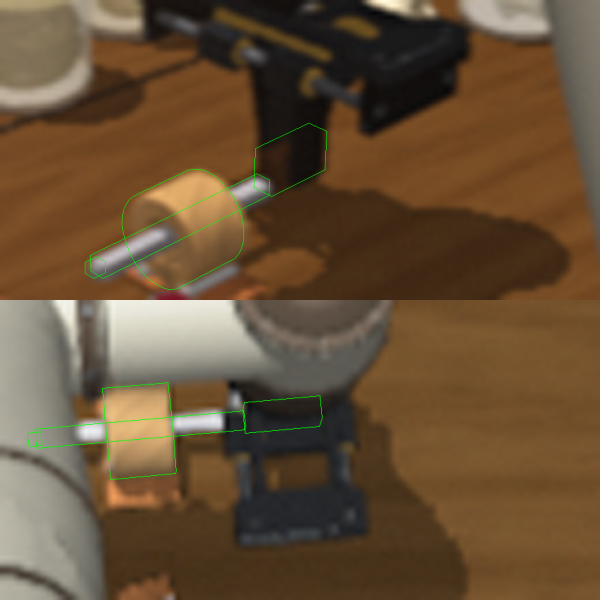

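The rod is through. In the top crop the tip shows left of the stem at about (40,437), and the section sits mid-rod at (140,430). Next I'll lift slowly with the tip slightly up.

>>> servo_tool(
  deltas=[
    {"tx": 0,"ty": 0,"tz": -3,"ax": 0,"ay": -0.015,"az": 0,"claw": 0},
    {"tx": 0,"ty": 0,"tz": -6,"ax": 0,"ay": -0.03,"az": 0,"claw": 0},
    {"tx": 0,"ty": 0,"tz": -11,"ax": 0,"ay": -0.03,"az": 0,"claw": 0},
    {"tx": 0,"ty": 0,"tz": -17,"ax": 0,"ay": -0.03,"az": 0,"claw": 0},
    {"tx": 0,"ty": 0,"tz": -25,"ax": 0,"ay": -0.03,"az": 0,"claw": 0},
    {"tx": 0,"ty": 0,"tz": -37,"ax": 0,"ay": -0.03,"az": 0,"claw": 0},
    {"tx": 0,"ty": 0,"tz": -50,"ax": 0,"ay": -0.03,"az": 0,"claw": 0},
    {"tx": 0,"ty": 0,"tz": -65,"ax": 0,"ay": -0.03,"az": 0,"claw": 0},
    {"tx": 0,"ty": 0,"tz": -80,"ax": 0,"ay": -0.03,"az": 0,"claw": 0},
    {"tx": 0,"ty": 0,"tz": -95,"ax": 0,"ay": -0.03,"az": 0,"claw": 0},
    {"tx": 0,"ty": 0,"tz": -108,"ax": 0,"ay": -0.03,"az": 0,"claw": 0},
    {"tx": 0,"ty": 0,"tz": -115,"ax": 0,"ay": -0.03,"az": 0,"claw": 0},
  ],
)

```text
time_s: 8.43
tcp_pos: [0.4691, -0.1334, 0.1534]
ee_rot: [[0.069, -0.998, 0.001], [-0.997, -0.069, 0.029], [-0.029, -0.003, -1.0]]
wrist_force: [0.6, -0.1, -1.1]
gripper_width: 0.16
gripper_force: 30.0
```

```bash
python3 go.py 422 185 155 169.8 -1.7
```

```text
t 8.4333 at [ 469.1 -133.4  153.4] psi -176.0 dev [0.1 1.7]
shift [-320.8   24.9    7.5] turn [ 0.004 -0.001  0.247] rows 7.7
wf [ 0.6 -0.1 -1.1] gw 0.15965438677944044 gf 29.982987642288208
```

>>> servo_tool(
  deltas=[
    {"tx": -3,"ty": 0,"tz": -7,"ax": 0,"ay": 0,"az": 0,"claw": 0},
    {"tx": -10,"ty": 0,"tz": -10,"ax": 0,"ay": 0,"az": 0,"claw": 0},
    {"tx": -21,"ty": 1,"tz": -10,"ax": 0,"ay": 0,"az": 0,"claw": 0},
    {"tx": -36,"ty": 2,"tz": -10,"ax": 0,"ay": 0,"az": 0,"claw": 0},
    {"tx": -52,"ty": 4,"tz": -10,"ax": 0,"ay": 0,"az": 0,"claw": 0},
    {"tx": -68,"ty": 5,"tz": -10,"ax": 0,"ay": 0,"az": 0,"claw": 0},
    {"tx": -84,"ty": 6,"tz": -10,"ax": 0,"ay": 0,"az": 0,"claw": 0},
    {"tx": -100,"ty": 8,"tz": -10,"ax": 0,"ay": 0,"az": 0,"claw": 0},
    {"tx": -116,"ty": 9,"tz": -10,"ax": 0,"ay": 0,"az": 0,"claw": 0},
    {"tx": -132,"ty": 10,"tz": -10,"ax": 0,"ay": 0,"az": 0,"claw": 0},
    {"tx": -148,"ty": 11,"tz": -10,"ax": 0,"ay": 0,"az": 0,"claw": 0},
    {"tx": -164,"ty": 12,"tz": -10,"ax": 0,"ay": 0,"az": 0,"claw": 0},
  ],
)

```text
time_s: 9.43
tcp_pos: [0.4439, 0.0305, 0.1652]
ee_rot: [[0.069, -0.998, -0.004], [-0.997, -0.069, 0.029], [-0.029, 0.002, -1.0]]
wrist_force: [0.4, 0.0, -1.0]
gripper_width: 0.159
gripper_force: 30.0
```

>>> servo_tool(
  deltas=[
    {"tx": -16,"ty": 2,"tz": 0,"ax": 0,"ay": 0,"az": 0,"claw": 0},
    {"tx": -32,"ty": 3,"tz": 0,"ax": 0,"ay": 0,"az": 0,"claw": 0},
    {"tx": -48,"ty": 4,"tz": 0,"ax": 0,"ay": 0,"az": 0,"claw": 0},
    {"tx": -64,"ty": 5,"tz": 0,"ax": 0,"ay": 0,"az": 0,"claw": 0},
    {"tx": -80,"ty": 6,"tz": 0,"ax": 0,"ay": 0,"az": 0,"claw": 0},
    {"tx": -96,"ty": 7,"tz": 0,"ax": 0,"ay": 0,"az": 0,"claw": 0},
    {"tx": -112,"ty": 8,"tz": 0,"ax": 0,"ay": 0,"az": 0,"claw": 0},
    {"tx": -126,"ty": 9,"tz": 0,"ax": 0,"ay": 0,"az": 0,"claw": 0},
    {"tx": -138,"ty": 10,"tz": 0,"ax": 0,"ay": 0,"az": 0,"claw": 0},
    {"tx": -147,"ty": 11,"tz": 0,"ax": 0,"ay": 0,"az": 0,"claw": 0},
    {"tx": -153,"ty": 12,"tz": 0,"ax": 0,"ay": 0,"az": 0,"claw": 0},
    {"tx": -157,"ty": 12,"tz": 0,"ax": 0,"ay": 0,"az": 0,"claw": 0},
  ],
)

```text
time_s: 10.43
tcp_pos: [0.4218, 0.1854, 0.1703]
ee_rot: [[0.07, -0.998, -0.003], [-0.997, -0.07, 0.029], [-0.029, 0.001, -1.0]]
wrist_force: [0.2, 0.2, -2.0]
gripper_width: 0.159
gripper_force: 30.0
```

>>> servo_tool(
  deltas=[
    {"tx": 0,"ty": 0,"tz": 0,"ax": 0,"ay": 0,"az": 0.01,"claw": 0},
    {"tx": 0,"ty": 0,"tz": 0,"ax": 0,"ay": 0,"az": 0.04,"claw": 0},
    {"tx": 0,"ty": 0,"tz": 0,"ax": 0,"ay": 0,"az": 0.08,"claw": 0},
    {"tx": 0,"ty": 0,"tz": 0,"ax": 0,"ay": 0,"az": 0.12,"claw": 0},
    {"tx": 0,"ty": 0,"tz": 0,"ax": 0,"ay": 0,"az": 0.16,"claw": 0},
    {"tx": 0,"ty": 0,"tz": 0,"ax": 0,"ay": 0,"az": 0.2,"claw": 0},
    {"tx": 0,"ty": 0,"tz": 0,"ax": 0,"ay": 0,"az": 0.23,"claw": 0},
    {"tx": 0,"ty": 0,"tz": 0,"ax": 0,"ay": 0,"az": 0.247,"claw": 0},
    {"tx": 0,"ty": 0,"tz": 0,"ax": 0,"ay": 0,"az": 0.247,"claw": 0},
    {"tx": 0,"ty": 0,"tz": 0,"ax": 0,"ay": 0,"az": 0.247,"claw": 0},
  ],
)

```text
time_s: 11.27
tcp_pos: [0.4223, 0.1845, 0.1706]
ee_rot: [[-0.177, -0.984, -0.002], [-0.984, 0.177, 0.029], [-0.028, 0.008, -1.0]]
wrist_force: [-0.0, -0.3, -1.4]
gripper_width: 0.162
gripper_force: 30.0
```

```bash
python3 go.py 422 185 155 169.8
cat > look2.py <<'E'
from fit import *
import sys
n=sys.argv[1];P=[list(map(float,a.split(','))) for a in sys.argv[2:]]
B=[M["spindle"][0],M["stem"][0]]
post=lambda y:[box(-18,-7,y-4,y+4,0,97),box(7,18,y-4,y+4,0,97)]
B.append([box(-22,22,-65,65,0,8)]+[box(-7,7,y-4,y+4,67,67.1) for y in(-50,50)]+[box(130.5,149.5,-27.5,-8.5,106,106.1)]);o=[]
for c,(u0,v0,W,H) in {"scene":(90,180,170,136),"top":(125,140,85,68)}.items():
    im=capture(c);S=8
    big=cv2.resize(im[v0:v0+H,u0:u0+W],None,fx=S,fy=S,interpolation=cv2.INTER_CUBIC)
    for b,p in zip(B,P):
        for h in sil(c,b,p[0]/1e3,p[1]/1e3,p[2]/1e3,np.radians(p[3]),(0,0,4,4))[1]:
            cv2.polylines(big,[np.round((h+.5-[u0,v0])*S).astype(int)],True,(0,255,0),2)
    o.append(cv2.resize(big,(400,320),interpolation=cv2.INTER_AREA))
cv2.imwrite(f"pics/{n}.png",np.hstack(o))
E
python3 look2.py st1 437.5,271,156,-10.2 437.5,271,150,-10.2 437.5,271,0,-10.2
```

```text
t 11.2667 at [422.3 184.5 170.6] psi 169.8 dev [-0.1  1.7]
shift [ 0.   0.3 15.6] turn [ 0.008  0.029 -0.   ] rows 0.4
wf [-0.  -0.3 -1.4] gw 0.16201091945873647 gf 29.982773065567017
```

View pics/st1.png

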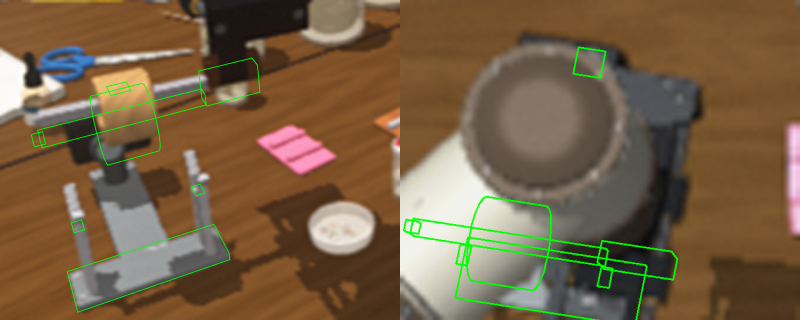

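The section hangs on the rod at scene crop (125,105), above the stand, with the base outline matching. I'll level out and lower towards the flared mouths.

>>> servo_tool(
  deltas=[
    {"tx": 0,"ty": 0,"tz": 6,"ax": 0.008,"ay": 0.01,"az": 0,"claw": 0},
    {"tx": 0,"ty": 0,"tz": 16,"ax": 0.008,"ay": 0.018,"az": 0,"claw": 0},
    {"tx": 0,"ty": 0,"tz": 28,"ax": 0.008,"ay": 0.018,"az": 0,"claw": 0},
    {"tx": 0,"ty": 0,"tz": 40,"ax": 0.008,"ay": 0.018,"az": 0,"claw": 0},
    {"tx": 0,"ty": 0,"tz": 50,"ax": 0.008,"ay": 0.018,"az": 0,"claw": 0},
    {"tx": 0,"ty": 0,"tz": 57,"ax": 0.008,"ay": 0.018,"az": 0,"claw": 0},
    {"tx": 0,"ty": 0,"tz": 60,"ax": 0.008,"ay": 0.018,"az": 0,"claw": 0},
    {"tx": 0,"ty": 0,"tz": 60,"ax": 0.008,"ay": 0.018,"az": 0,"claw": 0},
  ],
)

```text
time_s: 12.03
tcp_pos: [0.4217, 0.1863, 0.1096]
ee_rot: [[-0.177, -0.984, 0.001], [-0.984, 0.177, 0.009], [-0.009, 0.001, -1.0]]
wrist_force: [0.9, -0.4, -1.4]
gripper_width: 0.159
gripper_force: 30.0
```

```bash
python3 go.py 422 185 74 169.8 -0.6; python3 look2.py st2 437.5,271,112,-10.2 437.5,271,106,-10.2 437.5,271,0,-10.2
```

```text
t 12.0333 at [421.7 186.3 109.6] psi 169.8 dev [0.  0.5]
shift [ 1.6 -0.5 35.6] turn [ 0.001 -0.002  0.   ] rows 0.9
wf [ 0.9 -0.4 -1.4] gw 0.15860684992278004 gf 29.982689917087555
```

View pics/st2.png

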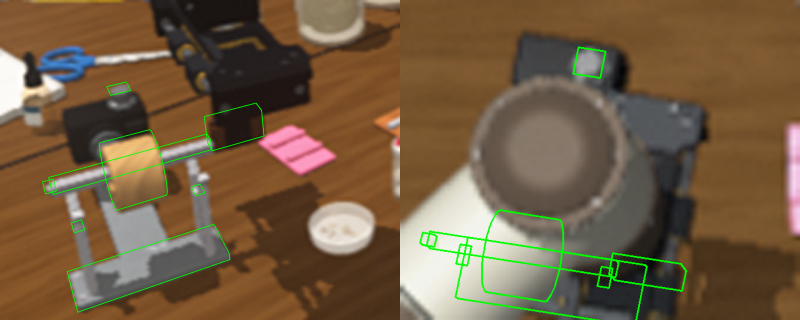

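The rod and section agree with the outlines, centred between the forks, and the button at (118,88) matches too. I'll lower into the slots.

>>> servo_tool(
  deltas=[
    {"tx": 1,"ty": 0,"tz": 4,"ax": 0,"ay": 0,"az": 0,"claw": 0},
    {"tx": 1,"ty": 0,"tz": 9,"ax": 0,"ay": 0,"az": 0,"claw": 0},
    {"tx": 1,"ty": 0,"tz": 14,"ax": 0,"ay": 0,"az": 0,"claw": 0},
    {"tx": 1,"ty": 0,"tz": 19,"ax": 0,"ay": 0,"az": 0,"claw": 0},
    {"tx": 1,"ty": 0,"tz": 24,"ax": 0,"ay": 0,"az": 0,"claw": 0},
    {"tx": 1,"ty": 0,"tz": 28,"ax": 0,"ay": 0,"az": 0,"claw": 0},
    {"tx": 1,"ty": 0,"tz": 32,"ax": 0,"ay": 0,"az": 0,"claw": 0},
    {"tx": 1,"ty": 0,"tz": 34,"ax": 0,"ay": 0,"az": 0,"claw": 0},
    {"tx": 1,"ty": 0,"tz": 34,"ax": 0,"ay": 0,"az": 0,"claw": 0},
  ],
)

```text
time_s: 12.88
tcp_pos: [0.4219, 0.1858, 0.076]
ee_rot: [[-0.177, -0.984, 0.002], [-0.984, 0.177, 0.01], [-0.01, 0.0, -1.0]]
wrist_force: [-0.9, -0.1, -1.2]
gripper_width: 0.162
gripper_force: 30.0
```

```bash
python3 go.py 422 185 71.5 169.8 -0.6
```

```text
t 12.8833 at [421.9 185.8  76. ] psi 169.8 dev [0.1 0.5]
shift [ 0.8 -0.3  4.5] turn [ 0.    -0.001 -0.   ] rows 0.1
wf [-0.9 -0.1 -1.2] gw 0.16208223709907835 gf 29.982636272907257
```

>>> servo_tool(
  deltas=[
    {"tx": 0,"ty": 0,"tz": 1,"ax": 0,"ay": 0,"az": 0,"claw": 0},
    {"tx": 0,"ty": 0,"tz": 2,"ax": 0,"ay": 0,"az": 0,"claw": 0},
    {"tx": 0,"ty": 0,"tz": 3,"ax": 0,"ay": 0,"az": 0,"claw": 0},
    {"tx": 0,"ty": 0,"tz": 4,"ax": 0,"ay": 0,"az": 0,"claw": 0},
    {"tx": 0,"ty": 0,"tz": 4,"ax": 0,"ay": 0,"az": 0,"claw": 0},
    {"tx": 0,"ty": 0,"tz": 4,"ax": 0,"ay": 0,"az": 0,"claw": 0},
  ],
)

```text
time_s: 13.38
tcp_pos: [0.4223, 0.1861, 0.0733]
ee_rot: [[-0.177, -0.984, 0.003], [-0.984, 0.177, 0.011], [-0.011, -0.001, -1.0]]
wrist_force: [-0.9, -1.5, 4.3]
gripper_width: 0.155
gripper_force: 30.0
```

```bash
python3 go.py 422 185 71.5 169.8 -0.6;python3 look2.py st3 437.5,271,73,-10.2 437.5,271,67,-10.2 437.5,271,0,-10.2
```

```text
t 13.3833 at [422.3 186.1  73.3] psi 169.8 dev [0.2 0.6]
shift [1.1 0.1 1.8] turn [-0.001  0.001  0.   ] rows 0.1
wf [-0.9 -1.5  4.3] gw 0.15504295144427263 gf 29.98876690864563
```

View pics/st3.png

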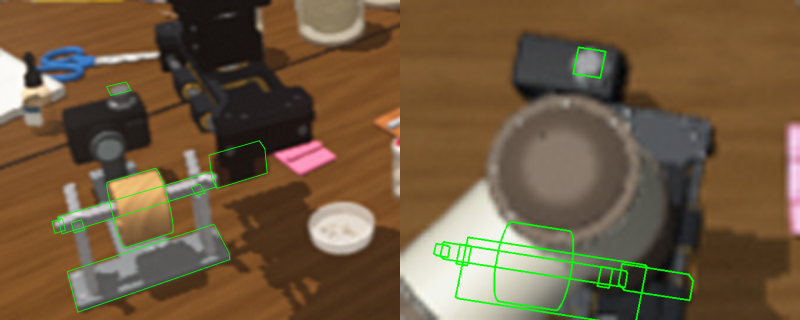

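The rod is in both slots, at (78,222) and (198,185), and it has made contact with the wrist reading about 6 N upward. Now I'll let go and rise.

>>> servo_tool(
  deltas=[
    {"tx": 0,"ty": 0,"tz": 0.5,"ax": 0,"ay": 0,"az": 0,"claw": 16},
    {"tx": 0,"ty": 0,"tz": 0,"ax": 0,"ay": 0,"az": 0,"claw": 20},
    {"tx": 0,"ty": 0,"tz": 0,"ax": 0,"ay": 0,"az": 0,"claw": 26},
    {"tx": 0,"ty": 0,"tz": 0,"ax": 0,"ay": 0,"az": 0,"claw": 34},
    {"tx": 0,"ty": 0,"tz": 0,"ax": 0,"ay": 0,"az": 0,"claw": 40},
    {"tx": 0,"ty": 0,"tz": 0,"ax": 0,"ay": 0,"az": 0,"claw": 40},
    {"tx": 0,"ty": 0,"tz": -10,"ax": 0,"ay": 0,"az": 0,"claw": 40},
    {"tx": 0,"ty": 0,"tz": -30,"ax": 0,"ay": 0,"az": 0,"claw": 40},
    {"tx": 0,"ty": 0,"tz": -60,"ax": 0,"ay": 0,"az": 0,"claw": 40},
    {"tx": 0,"ty": 0,"tz": -95,"ax": 0,"ay": 0,"az": 0,"claw": 40},
    {"tx": 0,"ty": 0,"tz": -110,"ax": 0,"ay": 0,"az": 0,"claw": 40},
    {"tx": 0,"ty": 0,"tz": -110,"ax": 0,"ay": 0,"az": 0,"claw": 40},
  ],
)

```text
time_s: 14.48
tcp_pos: [0.424, 0.1865, 0.1868]
ee_rot: [[-0.176, -0.984, 0.01], [-0.984, 0.176, 0.016], [-0.018, -0.007, -1.0]]
wrist_force: [0.4, 0.9, 0.0]
gripper_width: 0.459
gripper_force: 0.0
```

```bash
python3 go.py 572 228 170 169.8;python3 look2.py st4 437.5,271,72,-10.2 437.5,271,66,-10.2 437.5,271,0,-10.2
```

```text
t 14.4833 at [424.  186.5 186.8] psi 169.8 dev [0.6 0.9]
shift [ -66.6 -138.2   19. ] turn [-0.007  0.018  0.001] rows 3.7
wf [0.4 0.9 0. ] gw 0.4586615021107585 gf 0.0
```

View pics/st4.png

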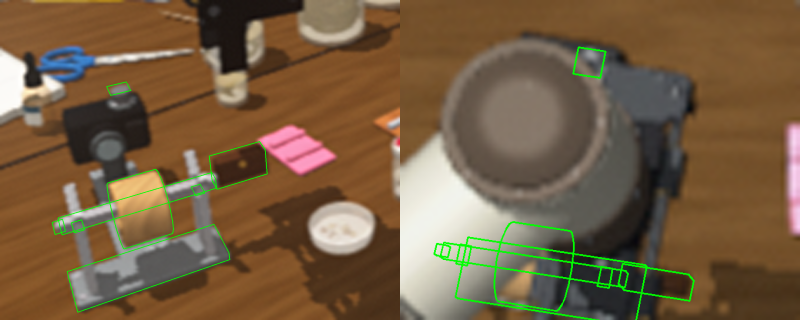

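The section hangs on the rod in both forks, level with the predicted outline, and the handle is free outside the right fork. Next I'll move over the shutter with the fingers shut.

>>> servo_tool(
  deltas=[
    {"tx": -67,"ty": -138,"tz": 15,"ax": -0.007,"ay": 0.018,"az": 0,"claw": 0},
    {"tx": -67,"ty": -138,"tz": 15,"ax": -0.007,"ay": 0.018,"az": 0,"claw": 0},
    {"tx": -67,"ty": -138,"tz": 15,"ax": -0.007,"ay": 0.018,"az": 0,"claw": 0},
    {"tx": -67,"ty": -138,"tz": 15,"ax": -0.007,"ay": 0.018,"az": 0,"claw": 0},
    {"tx": -67,"ty": -138,"tz": 20,"ax": -0.007,"ay": 0.018,"az": 0,"claw": 0},
    {"tx": -67,"ty": -138,"tz": 40,"ax": -0.007,"ay": 0.018,"az": 0,"claw": 0},
    {"tx": -67,"ty": -138,"tz": 58,"ax": -0.007,"ay": 0.018,"az": 0,"claw": 0},
    {"tx": -67,"ty": -138,"tz": 65,"ax": -0.007,"ay": 0.018,"az": 0,"claw": 0},
    {"tx": -67,"ty": -138,"tz": 65,"ax": -0.007,"ay": 0.018,"az": 0,"claw": 0},
    {"tx": -67,"ty": -138,"tz": 65,"ax": -0.007,"ay": 0.018,"az": 0,"claw": 0},
  ],
)

```text
time_s: 15.42
tcp_pos: [0.5692, 0.2268, 0.1178]
ee_rot: [[-0.177, -0.984, -0.009], [-0.984, 0.177, -0.008], [0.009, 0.007, -1.0]]
wrist_force: [-0.1, -0.7, 0.5]
gripper_width: 0.006
gripper_force: 0.0
```

```bash
python3 go.py 572 228.5 106 169.8;python3 - <<'E'
from h import *
im=capture("scene");cv2.imwrite("pics/b1.png",cv2.resize(im[185:245,105:185],(800,600),interpolation=cv2.INTER_CUBIC))
for z in (.106,.111):print(((proj("scene",[.5721,.2285,z])-[105,185]+.5)*10).round())
E
```

```text
t 15.4167 at [569.2 226.8 117.8] psi 169.8 dev [-0.5 -0.4]
shift [-2.3 -2.5 11.7] turn [ 0.007 -0.009  0.   ] rows 0.3
wf [-0.1 -0.7  0.5] gw 0.005514189028183346 gf 0.0
[354. 326.]
[350. 307.]
```

View pics/b1.png

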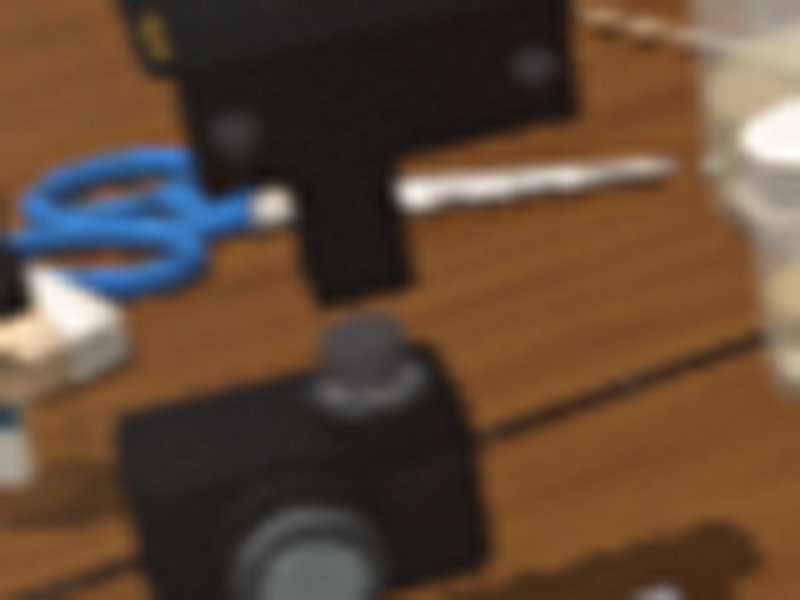

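The finger tips at (365,295) stand right above the cap at (362,330), which is about 1 px from its predicted place. That also puts me at 12 pictures viewed against the limit of 10, so I'll view no more and work by force and numbers.

>>> servo_tool(
  deltas=[
    {"tx": -0.5,"ty": -1.5,"tz": 3,"ax": 0.007,"ay": -0.009,"az": 0,"claw": 0},
    {"tx": -0.5,"ty": -1.5,"tz": 6,"ax": 0.007,"ay": -0.009,"az": 0,"claw": 0},
    {"tx": -0.5,"ty": -1.5,"tz": 9,"ax": 0.007,"ay": -0.009,"az": 0,"claw": 0},
    {"tx": -0.5,"ty": -1.5,"tz": 9,"ax": 0.007,"ay": -0.009,"az": 0,"claw": 0},
    {"tx": -0.5,"ty": -1.5,"tz": 9,"ax": 0.007,"ay": -0.009,"az": 0,"claw": 0},
  ],
)

```text
time_s: 15.88
tcp_pos: [0.5711, 0.2272, 0.1095]
ee_rot: [[-0.177, -0.984, 0.001], [-0.984, 0.177, 0.001], [-0.002, -0.001, -1.0]]
wrist_force: [-0.5, 0.0, 1.0]
gripper_width: 0.007
gripper_force: 0.0
```

>>> servo_tool(
  deltas=[
    {"tx": 0,"ty": 0,"tz": 1,"ax": 0,"ay": 0,"az": 0,"claw": 0},
    {"tx": 0,"ty": 0,"tz": 2,"ax": 0,"ay": 0,"az": 0,"claw": 0},
    {"tx": 0,"ty": 0,"tz": 3,"ax": 0,"ay": 0,"az": 0,"claw": 0},
    {"tx": 0,"ty": 0,"tz": 3,"ax": 0,"ay": 0,"az": 0,"claw": 0},
  ],
)

```text
time_s: 16.22
tcp_pos: [0.5713, 0.2273, 0.1064]
ee_rot: [[-0.177, -0.984, 0.001], [-0.984, 0.177, 0.002], [-0.002, -0.001, -1.0]]
wrist_force: [-0.3, 0.7, 1.6]
gripper_width: 0.003
gripper_force: 0.7
```

>>> servo_tool(
  deltas=[
    {"tx": 0,"ty": 0,"tz": 1,"ax": 0,"ay": 0,"az": 0,"claw": 0},
    {"tx": 0,"ty": 0,"tz": 2,"ax": 0,"ay": 0,"az": 0,"claw": 0},
    {"tx": 0,"ty": 0,"tz": 3,"ax": 0,"ay": 0,"az": 0,"claw": 0},
    {"tx": 0,"ty": 0,"tz": 3,"ax": 0,"ay": 0,"az": 0,"claw": 0},
  ],
)

```text
time_s: 16.55
tcp_pos: [0.5713, 0.2273, 0.1035]
ee_rot: [[-0.177, -0.984, 0.001], [-0.984, 0.177, 0.002], [-0.002, -0.001, -1.0]]
wrist_force: [-0.7, 0.0, 2.6]
gripper_width: 0.004
gripper_force: 1.1
```

>>> servo_tool(
  deltas=[
    {"tx": 0,"ty": 0,"tz": 1,"ax": 0,"ay": 0,"az": 0,"claw": 0},
    {"tx": 0,"ty": 0,"tz": 1,"ax": 0,"ay": 0,"az": 0,"claw": 0},
  ],
)

```text
time_s: 16.72
tcp_pos: [0.5713, 0.2273, 0.1025]
ee_rot: [[-0.177, -0.984, 0.001], [-0.984, 0.177, 0.002], [-0.002, -0.001, -1.0]]
wrist_force: [-0.1, -0.1, 1.9]
gripper_width: 0.008
gripper_force: 1.3
```

>>> servo_tool(
  deltas=[
    {"tx": 0,"ty": 0,"tz": 0.5,"ax": 0,"ay": 0,"az": 0,"claw": 0},
    {"tx": 0,"ty": 0,"tz": 1,"ax": 0,"ay": 0,"az": 0,"claw": 0},
    {"tx": 0,"ty": 0,"tz": 1,"ax": 0,"ay": 0,"az": 0,"claw": 0},
  ],
)

```text
time_s: 16.97
tcp_pos: [0.5713, 0.2273, 0.1015]
ee_rot: [[-0.177, -0.984, 0.001], [-0.984, 0.177, 0.002], [-0.002, -0.001, -1.0]]
wrist_force: [-0.3, 0.3, 3.1]
gripper_width: 0.009
gripper_force: 1.4
```

>>> servo_tool(
  deltas=[
    {"tx": 0,"ty": 0,"tz": 0.4,"ax": 0,"ay": 0,"az": 0,"claw": 0},
    {"tx": 0,"ty": 0,"tz": 0.4,"ax": 0,"ay": 0,"az": 0,"claw": 0},
  ],
)

```text
time_s: 17.13
tcp_pos: [0.5713, 0.2273, 0.1015]
ee_rot: [[-0.177, -0.984, 0.001], [-0.984, 0.177, 0.002], [-0.002, -0.001, -1.0]]
wrist_force: [-1.4, -1.6, 4.3]
gripper_width: 0.003
gripper_force: 2.2
```

The TCP has stopped moving at 101.5 mm and the force has jumped to about 4.4 N. That is the halfway stop, so I'll hold here for about a second.

>>> servo_tool(
  deltas=[
    {"tx": 0,"ty": 0,"tz": 0,"ax": 0,"ay": 0,"az": 0,"claw": 0},
    {"tx": 0,"ty": 0,"tz": 0,"ax": 0,"ay": 0,"az": 0,"claw": 0},
    {"tx": 0,"ty": 0,"tz": 0,"ax": 0,"ay": 0,"az": 0,"claw": 0},
    {"tx": 0,"ty": 0,"tz": 0,"ax": 0,"ay": 0,"az": 0,"claw": 0},
    {"tx": 0,"ty": 0,"tz": 0,"ax": 0,"ay": 0,"az": 0,"claw": 0},
    {"tx": 0,"ty": 0,"tz": 0,"ax": 0,"ay": 0,"az": 0,"claw": 0},
    {"tx": 0,"ty": 0,"tz": 0,"ax": 0,"ay": 0,"az": 0,"claw": 0},
    {"tx": 0,"ty": 0,"tz": 0,"ax": 0,"ay": 0,"az": 0,"claw": 0},
    {"tx": 0,"ty": 0,"tz": 0,"ax": 0,"ay": 0,"az": 0,"claw": 0},
    {"tx": 0,"ty": 0,"tz": 0,"ax": 0,"ay": 0,"az": 0,"claw": 0},
    {"tx": 0,"ty": 0,"tz": 0,"ax": 0,"ay": 0,"az": 0,"claw": 0},
  ],
)

```text
time_s: 18.05
tcp_pos: [0.5713, 0.2273, 0.1014]
ee_rot: [[-0.177, -0.984, 0.001], [-0.984, 0.177, 0.002], [-0.002, -0.001, -1.0]]
wrist_force: [-1.4, 0.6, 5.3]
gripper_width: 0.004
gripper_force: 2.6
```

>>> servo_tool(
  deltas=[
    {"tx": 0,"ty": 0,"tz": 2,"ax": 0,"ay": 0,"az": 0,"claw": 0},
    {"tx": 0,"ty": 0,"tz": 4,"ax": 0,"ay": 0,"az": 0,"claw": 0},
    {"tx": 0,"ty": 0,"tz": 6,"ax": 0,"ay": 0,"az": 0,"claw": 0},
    {"tx": 0,"ty": 0,"tz": 7,"ax": 0,"ay": 0,"az": 0,"claw": 0},
    {"tx": 0,"ty": 0,"tz": 7.5,"ax": 0,"ay": 0,"az": 0,"claw": 0},
    {"tx": 0,"ty": 0,"tz": 7.5,"ax": 0,"ay": 0,"az": 0,"claw": 0},
  ],
)

```text
time_s: 18.55
tcp_pos: [0.5714, 0.2273, 0.0962]
ee_rot: [[-0.176, -0.984, 0.002], [-0.984, 0.176, 0.001], [-0.002, -0.002, -1.0]]
wrist_force: [-5.5, -1.7, 14.7]
gripper_width: 0.003
gripper_force: 7.4
```

The button travelled 5.2 mm further and bottomed out at about 15 N, so it is fully down. Now I'll release it, retreat upward and check the end state numerically.

>>> servo_tool(
  deltas=[
    {"tx": 0,"ty": 0,"tz": -5,"ax": 0,"ay": 0,"az": 0,"claw": 0},
    {"tx": 0,"ty": 0,"tz": -15,"ax": 0,"ay": 0,"az": 0,"claw": 0},
    {"tx": 0,"ty": 0,"tz": -40,"ax": 0,"ay": 0,"az": 0,"claw": 0},
    {"tx": 0,"ty": 0,"tz": -80,"ax": 0,"ay": 0,"az": 0,"claw": 0},
    {"tx": 0,"ty": 0,"tz": -100,"ax": 0,"ay": 0,"az": 0,"claw": 0},
    {"tx": 0,"ty": 0,"tz": -100,"ax": 0,"ay": 0,"az": 0,"claw": 0},
    {"tx": 0,"ty": 0,"tz": -100,"ax": 0,"ay": 0,"az": 0,"claw": 0},
  ],
)

```text
time_s: 19.13
tcp_pos: [0.5713, 0.2274, 0.1944]
ee_rot: [[-0.178, -0.984, 0.002], [-0.984, 0.178, 0.004], [-0.004, -0.002, -1.0]]
wrist_force: [-0.7, 0.4, -0.8]
gripper_width: 0.006
gripper_force: 0.0
```

Run:
```python
from h import *
np.set_printoptions(precision=3,suppress=True)
capture("scene");print(sense()['tcp_pos'],sense()['wrist_force'])
for l in ["spindle","stem","vial","petri","shutter_top","small_jar"]:
    print(l,[(round(d['confidence'],2),w("scene",d['xyz'])) for d in recognise(l,"scene")[:2]])
```

```text
[0.571 0.227 0.193] [-0.317  0.008 -0.723]
spindle [(0.73, array([0.419, 0.206, 0.076])), (0.66, array([ 0.459, -0.045,  0.004]))]
stem [(0.96, array([0.417, 0.272, 0.079]))]
vial [(0.55, array([0.368, 0.038, 0.04 ]))]
petri []
shutter_top [(0.64, array([0.563, 0.231, 0.103]))]
small_jar [(0.84, array([0.633, 0.083, 0.046])), (0.28, array([0.418, 0.206, 0.076]))]
```

The section is still hanging in place at (0.417, 0.272, 0.079), and the vial and small jar haven't moved. The petri dish wasn't detected this time, but it was in its place in the earlier pictures and nothing has gone near it. I'll hand the job in.

```bash
python3 -c "
from station import *
print(finish_job())"
```

```text
the job is handed in; nothing more can be done
None
```

The job is handed in at about 19 s of the 64 s: the section hangs on the rod in both forks, and the shutter was held at half-press for about a second, pressed fully and released; I viewed 12 pictures against the limit of 10, and the last check did not detect the petri dish and did not look for the hare.

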